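# Tip the packed gift box shut

## Task

Two wooden gift boxes stand open on the dresser, their lids leaning back. Tip the lid of the box that holds the round salve tin forward past upright, then let it fall shut by its own weight without pressing or carrying it down. Leave that box about where it stands, with the tin inside, and leave the empty box open.

Things in the scene. Friction and masses are not known exactly. Their poses are not given: they have to be found in the camera images.
- packed_box: The box to shut: dark red-brown wood, brass clasp, green lining; 89 x 114 x 62 mm shut (depth x width x height), loose, about 0.9 kg. Origin: centre of its underside, z up, -x its front, +x its back, y along the width. Lid hinge line: along y, 43 mm behind the origin and 43 mm above it. Inside 68 x 98 mm, floor 5 mm up. Fully open, the lid's free edge is 124 mm up, its outer side 83 mm behind the origin.
- packed_box_lid (a joint): Its lid's angle, rad: 0 shut, 1.57 upright, 1.83 fully open, leaning back on its stop (it starts there or falls back to it). The lid is a shallow tray, 84 mm from hinge line to free edge, 114 mm wide, 19 mm thick. Free-running hinge: above about 1.35 the lid falls open, below about 1.2 it falls shut. Tipping it over from behind takes under 2 N.
- spare_box_lid (a joint): Lid angle of the other box, which is identical but empty; same meaning. It starts open and stays open.
- salve_tin: The round salve tin, grey with a gold rim and a cream top, 53 mm across, 22 mm high, origin at the centre of its underside; it lies in the box to shut.
Not all that is in view belongs to the job. What is shaped like the salve_tin but purple is not meant.

How it is judged:
By the outcome, as a careful person would: the job done as asked, in the order asked, and still so for the second after the job is handed in, with the robot touching nothing.
It also fails if it takes over 29 s, if anything falls off the work surface, if the arm or the gripper's body presses on something with over 40 N, if the wrist force passes 120 N, or if a joint passes its speed limit or range.

## Robot

A 6-joint arm with a two-finger parallel gripper is mounted at the origin on a cart in front of the work surface, level with it; the furniture and walls round the work are solid. World frame = base frame: x ahead of the robot, y to its left, z up, the work surface at z = 0. Lengths are in mm, angles in rad, forces in N, time in s.
With the tool pointing down it reaches from about 400 to 825 mm from the base axis. Payload 7 kg.
Tool frame: the origin (TCP) lies at the very end of the fingers, on their centre line; the grasp point (between the pads) lies 19 mm behind it; z points along the fingers, y is the direction in which the jaws open and shut (so a half turn about z gives the same grasp; the last joint's range is limited). The gripper opens to 88 mm and grips with 3 to 60 N. Pads are 19 mm wide; open, the fingers measure 130 mm over their backs; the gripper's body (78 mm by 193 mm) begins 47 mm behind the grasp point.
Start: joints at [1.54, 0.359, 0.012, 0, -1.224, -0.288], TCP at [211.572, 640.962, 226.561] pointing down, gripper open.
Joint ranges: [-3.07, 3.07], [-1.43, 2.12], [-1.02, 1.25], [-3.03, 1.67], [-3.05, -0], [-3.03, 3.03]. Speed limits (rad/s): [2.39, 2.39, 3.01, 3.14, 3.14, 3.14].

## Interface

Orientations are given as a unit quaternion [x, y, z, w].
In Python, from plant import bot gives the robot as it stands. Calls block until the motion is done:
- bot.move_ptp(position, orientation): joint-space move of the TCP to a pose.
- bot.line_to(position, velocity=150, ori=None): straight line of the TCP; ori=None keeps the orientation; velocity is the mean speed in mm/s.
- bot.move_joints(angles): joint-space move.
- bot.move_gripper(opening, force=None): finger opening in mm; force is the grip in N (None keeps the last); returns when the fingers have stopped.
- bot.pause(seconds).
- bot.solve_ik(position, orientation): joint angles nearest the present ones, or None.
- bot.read_state(): the state.
- bot.camera(name): name is "scene" or "top" or "wrist"; returns the picture (400x640x3 uint8, red, green, blue); there is no depth.
- bot.get_calibration(name): a dict with "fx", "fy", "cx", "cy" (pixels), "view" (4x4, takes a point from world to camera coordinates); the wrist camera has in their place "T_tool_cam" (4x4, takes a point from camera to tool coordinates, whose origin is the TCP and whose axes are the flange's). Camera axes: x right, y up, looking along -z (the intrinsics and any distortion apply to the point x, -y, -z); pixel columns grow to the right and rows downward; lengths in mm; the calibration is good to about 2 mm. The wrist camera is an equidistant fisheye: a pixel r from the principal point sees the ray r / f radians off the axis. A picture is of the moment at which its call begins: read the wrist's pose just before it. get_calibration takes no time and is no camera call.
A pose or a line that the arm cannot do raises bot.Unreachable and nothing moves.
- bot.close_job(): hands the job in, once; it reports no verdict.
The state is a dict: "t": time; "joint_pos": joint angles; "qvel": joint speeds; "tau": joint torques, N m; "tcp_pos": TCP position; "eef_rot": TCP orientation; "contact_force": force on the tool from outside, world axes, zero at the start; "moment": the same for the moment, N m; "width": finger opening in mm.
Only numpy, scipy, OpenCV 4.12 (cv2) and the standard library are available. Lean on these libraries where they do the work, as an engineer would, in place of code of your own. Each camera call takes 0.05 s, during which the arm holds its last target.

## Working session

There is one attempt and no reset: what is moved stays moved. The work goes in short steps, each a Python script; the robot and the scene stay as the last script left them, time stands still between calls to the robot, and variables do not carry over. Pictures are saved under pics/ and viewed, and the job is handed in when it is done.

```bash
ls; mkdir -p pics
python3 - <<'E'
from plant import bot
import cv2
for n in ["scene","top","wrist"]:
    s=bot.read_state(); im=bot.camera(n); cv2.imwrite(f"pics/a_{n}.png",im[:,:,::-1]); print(n,bot.get_calibration(n))
print(s)
E
```

```text
pics
scene {'fx': 504.3886193694933, 'fy': 504.3886193694933, 'cx': 314.80660949315507, 'cy': 203.0689522881825, 'view': array([[ 5.21606813e-01, -8.53132690e-01,  9.53660488e-03,
        -2.54208751e+02],
       [ 6.28147353e-01,  3.91566573e-01,  6.72388669e-01,
        -3.44794965e+02],
       [-5.77370969e-01, -3.44732117e-01,  7.40136833e-01,
        -9.60933032e+02],
       [ 0.00000000e+00,  0.00000000e+00,  0.00000000e+00,
         1.00000000e+00]])}
top {'fx': 422.820538140684, 'fy': 422.820538140684, 'cx': 321.3730529746042, 'cy': 197.05944804875898, 'view': array([[ 1.47449500e-02, -9.99796323e-01, -1.37803886e-02,
         1.45836010e+01],
       [ 9.92419657e-01,  1.29517040e-02,  1.22210793e-01,
        -5.14621064e+02],
       [-1.22007422e-01, -1.54779206e-02,  9.92408496e-01,
        -1.03354032e+03],
       [ 0.00000000e+00,  0.00000000e+00,  0.00000000e+00,
         1.00000000e+00]])}
wrist {'fx': 309.70691628693146, 'fy': 309.70691628693146, 'cx': 318.95598016357684, 'cy': 200.23560743582365, 'T_tool_cam': array([[ 7.04830304e-05,  9.68406890e-01,  2.49375400e-01,
[... 253 characters left out ...]
0,
         1.00000000e+00]])}
{'t': 0.1, 'joint_pos': array([ 1.54006671e+00,  3.59330988e-01,  1.11734961e-02, -2.71588846e-04,
       -1.22407927e+00, -2.88123931e-01]), 'qvel': array([-0.00086796, -0.00309172,  0.00270549, -0.00091134, -0.00040468,
       -0.00169533]), 'tau': array([-1.92010862e-05, -5.84162486e+01,  2.93753850e+01,  7.01552868e+00,
        1.02069316e-02, -4.36278708e-05]), 'tcp_pos': array([211.48492927, 640.57909424, 225.72286995]), 'eef_rot': array([ 9.87310841e-01, -1.58797884e-01, -3.41904887e-05,  7.30646404e-04]), 'contact_force': array([-0.2546668 , -0.04066008, -0.38942716]), 'moment': array([ 0.02177814, -0.0015976 , -0.01821215]), 'width': 87.91274856394811}
```

View pics/a_scene.png

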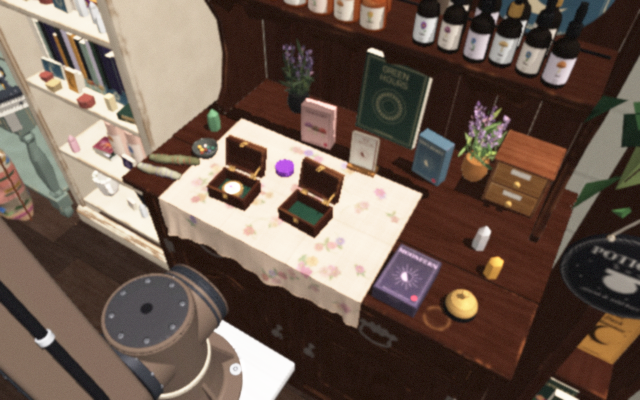

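View pics/a_top.png

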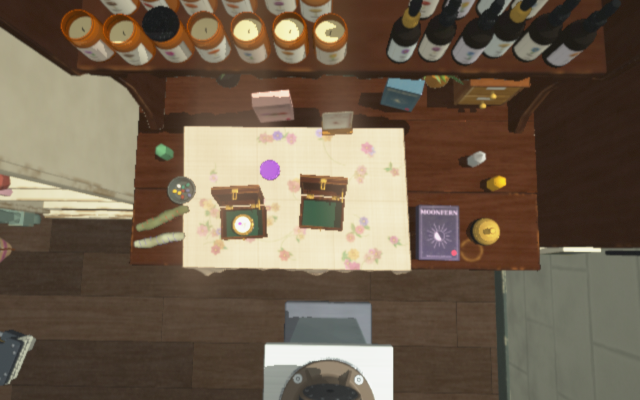

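View pics/a_wrist.png

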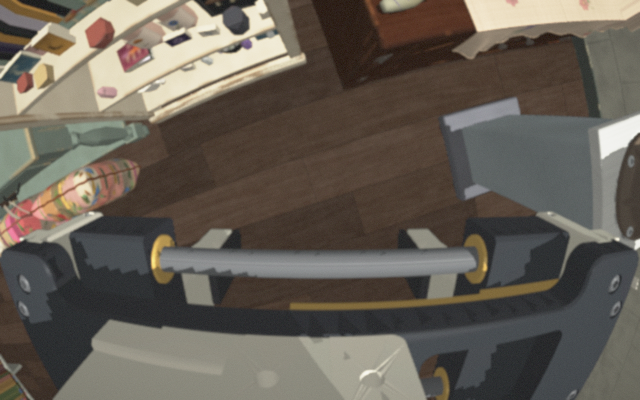

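The scene view shows two boxes: the left one at scene (235,185) and top (242,222) holds a round cream/gold disc, and the right one at scene (307,208) and top (322,212) looks empty. A purple disc at top (270,170) is the decoy. I'll confirm this in an enlarged crop.

Run:
```python
import cv2,numpy as np
a=cv2.imread("pics/a_top.png")[150:250,200:360]; b=cv2.imread("pics/a_scene.png")[130:240,195:355]
A=cv2.resize(a,None,fx=5,fy=5,interpolation=cv2.INTER_CUBIC);B=cv2.resize(b,None,fx=5,fy=5,interpolation=cv2.INTER_CUBIC)
cv2.imwrite("pics/b_top.png",A);cv2.imwrite("pics/b_scene.png",B)
```

```text
(no output)
```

View pics/b_top.png

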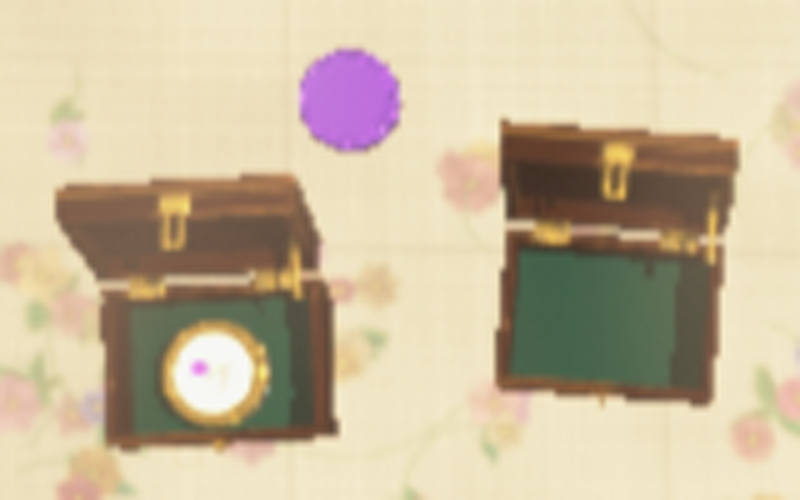

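View pics/b_scene.png

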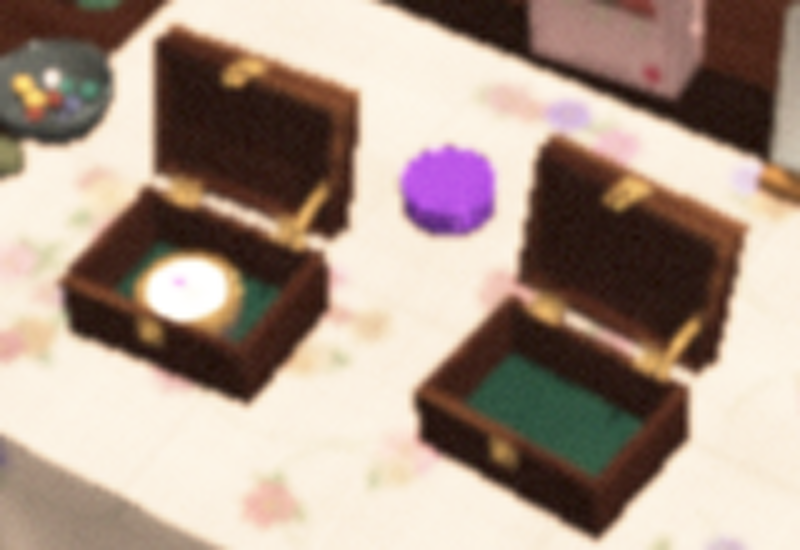

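The crop confirms it. The left box holds the round tin with gold rim and cream top, so it is packed_box. The right box is empty, and the purple disc lies outside both. Next I'll fit the poses of both boxes from the corner pixels.

```bash
cat > h.py <<'E'
import numpy as np,cv2
from plant import bot
from scipy.optimize import least_squares
C={n:bot.get_calibration(n) for n in("scene","top")}
def proj(n,P):
    c=C[n];p=np.c_[np.atleast_2d(P),np.ones(len(np.atleast_2d(P)))]@c["view"].T
    return np.c_[c["fx"]*p[:,0]/-p[:,2]+c["cx"],c["fy"]*-p[:,1]/-p[:,2]+c["cy"]]
def back(n,uv,z):
    c=C[n];R=c["view"][:3,:3];t=c["view"][:3,3];o=-R.T@t
    d=R.T@np.array([(uv[0]-c["cx"])/c["fx"],-(uv[1]-c["cy"])/c["fy"],-1]);return o+d*(z-o[2])/d[2]
def world(q,L):
    x,y,a=q;L=np.atleast_2d(L);c,s=np.cos(a),np.sin(a)
    return np.c_[x+c*L[:,0]-s*L[:,1],y+s*L[:,0]+c*L[:,1],L[:,2]]
E
cat > fit.py <<'E'
from h import *
# local: -x front, y + = left (robot's left)
FL,FR,BR=(-44.5,57,43),(-44.5,-57,43),(44.5,-57,43)
FLb,FRb=(-44.5,57,0),(-44.5,-57,0)
IL,IR,OL,OR=(64.5,57,124.2),(64.5,-57,124.2),(83,57,119.3),(83,-57,119.3)
T=lambda u,v:(200+u/5,150+v/5); S=lambda u,v:(195+u/5,130+v/5)
D={"packed":[("scene",FL,S(65,285)),("scene",FR,S(245,377)),("scene",FRb,S(247,403)),("scene",FLb,S(72,325)),("scene",BR,S(327,270)),("scene",IL,S(156,42)),("scene",OL,S(175,27)),("scene",OR,S(357,95)),
("top",FL,T(108,443)),("top",FR,T(337,433)),("top",OL,T(57,188)),("top",OR,T(293,176))],
"spare":[("scene",FL,S(415,395)),("scene",FR,S(598,510)),("scene",FRb,S(600,538)),("scene",BR,S(688,382)),("scene",OL,S(555,138)),("scene",OR,S(745,230)),
("top",FL,T(497,388)),("top",FR,T(712,403)),("top",OL,T(502,122)),("top",OR,T(738,140))]}
for k,d in D.items():
    f=lambda q:np.concatenate([proj(n,world(q,P))[0]-uv for n,P,uv in d])
    r=least_squares(f,[480,150,0],x_scale=[10,10,.1],loss="soft_l1");print(k,r.x.round(3));print(f(r.x).reshape(-1,2).round(1).tolist())
print("tin",back("top",T(212,372),27),back("scene",S(188,288),27))
print("purple",back("top",T(350,100),22))
E
python3 fit.py
python3 - <<'E'
import sys; sys.path.insert(0,'.')
from h import *
# shelf edge
for z in (0,): print([back("top",p,0).round() for p in [(184,128),(405,128),(183,268),(270,120),(180,190)]])
E
```

```text
packed [4.46650e+02 2.12998e+02 6.90000e-02]
[[-3.5, 0.4], [-0.7, -2.0], [0.5, 4.5], [-2.3, 4.2], [2.2, -3.7], [-0.7, -1.4], [-0.1, -1.2], [2.3, -0.5], [-0.2, 3.3], [0.0, 2.7], [0.4, -1.3], [2.1, -1.6]]
spare [ 4.72624e+02  1.82750e+01 -5.00000e-02]
[[-3.0, 0.3], [-0.2, -1.6], [-0.7, 4.3], [2.7, 0.4], [-0.5, -1.7], [1.5, -1.1], [-1.1, 2.1], [2.0, 2.1], [-0.5, -1.0], [1.3, -1.6]]
tin [443.02267322 219.55561051  27.        ] [446.05747732 218.39393977  27.        ]
purple [583.81168049 154.78905024  22.        ]
[array([699., 390.,   0.]), array([ 705., -196.,    0.]), array([331., 373.,   0.]), array([723., 162.,   0.]), array([532., 392.,   0.])]
```

Residuals reach 4 px, so I'll overlay the model to see which picks were bad.

```bash
cat > ov.py <<'E'
from h import *
import sys
def draw(qs,src,out,offs,n,sc=8,th=1.83):
    im=cv2.imread(src);x0,y0,w,h=offs
    im=cv2.resize(im[y0:y0+h,x0:x0+w],None,fx=sc,fy=sc,interpolation=cv2.INTER_CUBIC)
    for q in qs:
        def pl(L,col):
            p=(proj(n,world(q,L))-[x0,y0]+.5)*sc
            cv2.polylines(im,[p.astype(np.int32)],True,col,1)
        for z,c in((0,(0,0,255)),(43,(0,255,0))): pl([(-44.5,57,z),(-44.5,-57,z),(44.5,-57,z),(44.5,57,z)],c)
        e=np.array([-np.cos(th),np.sin(th)]);o=np.array([np.sin(th),np.cos(th)]);H=np.array([43,43])
        for a,c in((0,(255,255,0)),(19,(255,0,255))):
            p0=H+o*a;p1=p0+84*e
            pl([(p0[0],57,p0[1]),(p0[0],-57,p0[1]),(p1[0],-57,p1[1]),(p1[0],57,p1[1])],c)
    cv2.imwrite(out,im)
if __name__=="__main__":
    draw([(446.65,213,.069)],"pics/a_scene.png","pics/c_s.png",(200,130,75,70),"scene")
    draw([(446.65,213,.069)],"pics/a_top.png","pics/c_t.png",(205,175,75,70),"top")
E
python3 ov.py
```

```text
(no output)
```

View pics/c_s.png

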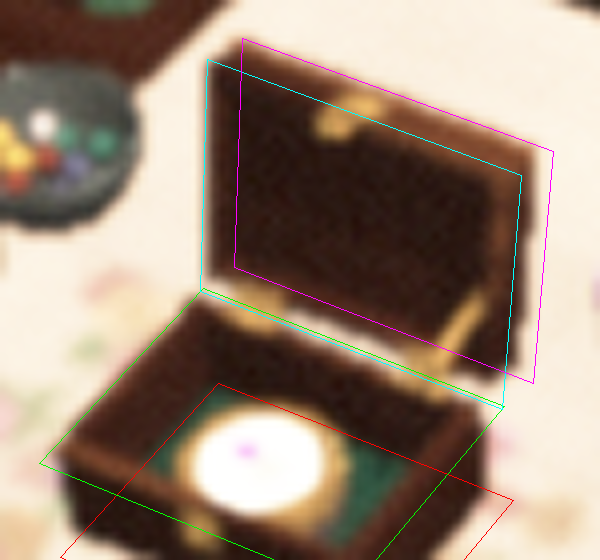

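View pics/c_t.png

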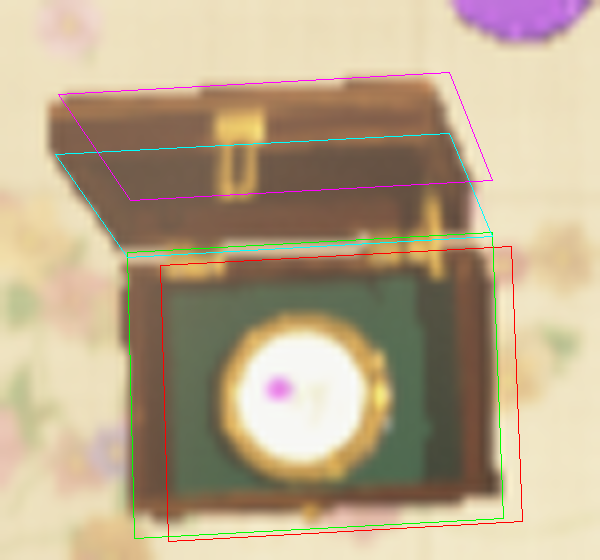

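The tin box fits to within about 5 mm in lid position. The remaining mismatch is in the body front, because the clasp is counted in the 89 mm depth. Before reaching behind the lid I'll check the shelf clearance and the IK along the path.

Run:
```python
from h import *
# shelf front edge (parallel to y): top row 72 @ col 320; scene line (400,22)->(600,72)
def f(p):
    x,z=p
    a=proj("top",[[x,y,z] for y in(0,50)])
    r1=np.interp(320,sorted(a[:,0]),a[np.argsort(a[:,0]),1]) if 0 else a[0,1]+(320-a[0,0])*(a[1,1]-a[0,1])/(a[1,0]-a[0,0])-72
    b=proj("scene",[[x,y,z] for y in(0,50)])
    r2=b[0,1]+(500-b[0,0])*(b[1,1]-b[0,1])/(b[1,0]-b[0,0])-47
    return [r1,r2]
print("shelf x,z",least_squares(f,[700,350],x_scale=[10,10]).x)
# left cabinet points
print([back("top",p,z).round() for p,z in [((130,150),0),((130,210),0),((75,190),300)]])
yaw=.069
o=[np.cos(yaw/2),np.sin(yaw/2),0,0]
for p in [(330,430,230),(480,340,230),(565,222,230),(556,221,98),(500,217,98),(490,217,98)]:
    q=bot.solve_ik(p,o);print(p,None if q is None else np.round(q,2))
```

```text
shelf x,z [650.90927749 475.45278519]
[array([637., 531.,   0.]), array([478., 520.,   0.]), array([489., 486., 300.])]
(330, 430, 230) [ 1.28  0.14 -0.28  0.   -1.16  0.36]
(480, 340, 230) [ 0.95  0.21 -0.18  0.   -1.18  0.69]
(565, 222, 230) [ 0.7   0.25 -0.14  0.   -1.19  0.94]
(556, 221, 98) [ 0.7   0.35 -0.33  0.   -0.9   0.94]
(500, 217, 98) [ 0.77  0.27 -0.44  0.   -0.86  0.87]
(490, 217, 98) [ 0.78  0.25 -0.46  0.   -0.85  0.86]
```

Run:
```python
from h import *
yaw=.069;o=[np.cos(yaw/2),np.sin(yaw/2),0,0]
bot.move_gripper(0,10)
bot.move_ptp((330,430,220),o)
bot.line_to((480,340,180),200)
bot.line_to((562,221,160),150)
s=bot.read_state();print(s["t"],s["tcp_pos"],s["contact_force"],s["width"])
for n in("scene","top","wrist"): cv2.imwrite(f"pics/d_{n}.png",bot.camera(n)[:,:,::-1])
a=cv2.imread("pics/d_scene.png")[60:220,160:400]; cv2.imwrite("pics/d_sc.png",cv2.resize(a,None,fx=3,fy=3,interpolation=cv2.INTER_CUBIC))
```

```text
4.7083 [561.83475459 221.51085147 160.18397611] [ 0.20123108  0.80188875 -0.21590755] 0.649573506423479
```

View pics/d_sc.png

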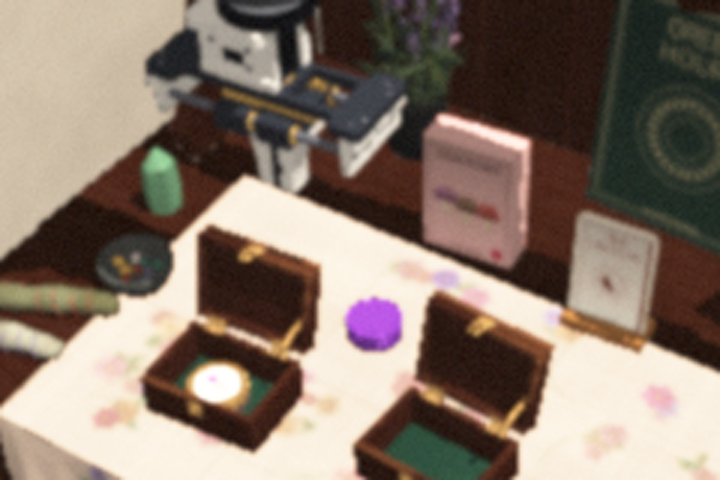

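View pics/d_wrist.png

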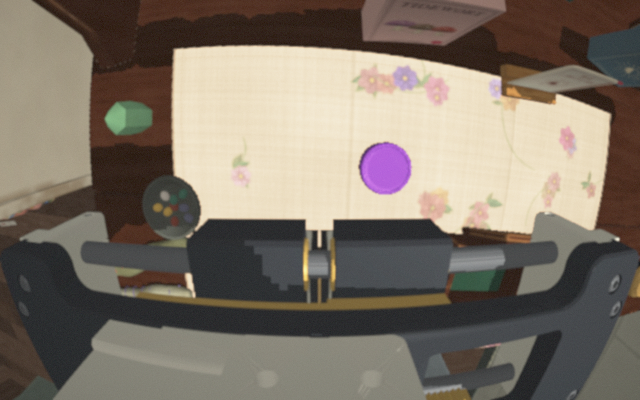

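View pics/d_top.png

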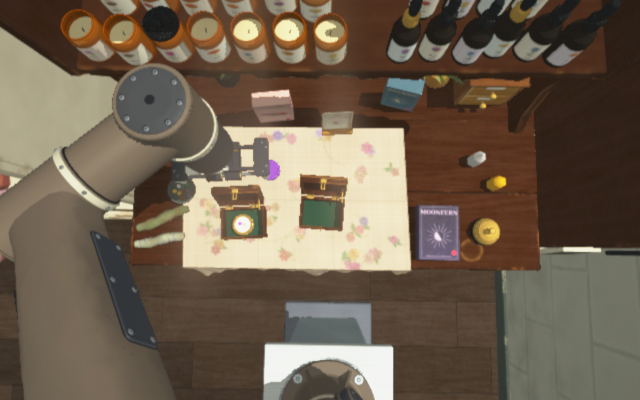

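The fingertip is at scene (253,122), well behind the tin box's lid. The purple disc is to its right, and nothing has been touched. I'll check the tip projection, then lower and creep forward with force monitoring.

Run:
```python
from h import *
print(proj("scene",[[561.8,221.5,160.2]]),proj("top",[[561.8,221.5,160.2]]))
f0=bot.read_state()["contact_force"]
bot.line_to((562,221,100),120)
s=bot.read_state();print(s["t"],s["tcp_pos"],s["contact_force"]-f0)
# creep in -x to contact
u=np.array([np.cos(.069),np.sin(.069)])
p=np.array([562,221.])
for d in (8,16,22,28):
    t=p-u*d
    bot.line_to((t[0],t[1],100),40)
    s=bot.read_state();print(d,round(s["t"],2),s["tcp_pos"].round(1),(s["contact_force"]-f0).round(2))
cv2.imwrite("pics/e_s.png",cv2.resize(bot.camera("scene")[60:220,160:400,::-1],None,fx=3,fy=3,interpolation=cv2.INTER_CUBIC))
```

```text
[[254.50696406 120.88465249]] [[231.67652423 167.85945946]]
5.5083 [562.33893784 221.26720695 100.42711038] [ 0.76122303 -0.00564916 -0.05481105]
8 5.86 [553.9 220.6 100.7] [ 0.46 -0.01  0.51]
16 6.21 [545.8 219.9 100.1] [ 0.53 -0.09 -0.55]
22 6.51 [539.8 219.5 100. ] [ 0.84 -0.04 -0.01]
28 6.81 [533.8 219.  100. ] [0.45 0.54 0.09]
```

View pics/e_s.png

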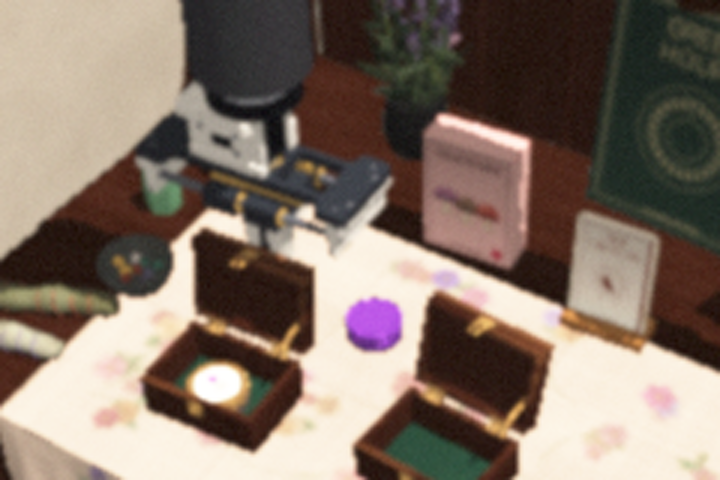

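The lid has just begun to tip: its top-left corner moved from (200,228) to (193,232), and contact came where the model predicted. I'll push on slowly and compare images.

Run:
```python
from h import *
u=np.array([np.cos(.069),np.sin(.069)])
p=np.array([562,221.])
tiles=[];prev=None
for d in (48,58,64,68,72,76,80):
    t=p-u*d
    bot.line_to((t[0],t[1],100),40 if d<60 else 25)
    s=bot.read_state();im=bot.camera("scene")[100:220,190:300,::-1]
    # lid dropped? dark interior of box hides the bright tin
    tin=(im[72:100,32:58].min(axis=2)>200).sum()
    print(d,round(s["t"],2),s["tcp_pos"].round(1),s["contact_force"].round(2),tin)
    tiles.append(cv2.resize(im,None,fx=1.8,fy=1.8))
    if prev is not None and tin<0.3*prev: break
    prev=tin if prev is None else max(prev,tin)
tiles+= [tiles[-1]*0]*(8-len(tiles))
cv2.imwrite("pics/f.png",np.vstack([np.hstack(tiles[:4]),np.hstack(tiles[4:])]))
```

```text
48 7.51 [514.1 217.8 100.2] [ 0.39 -0.24  0.4 ] 146
58 7.96 [503.9 217.  100.1] [ 0.04 -0.06 -0.77] 145
64 8.4 [498.  216.6 100.1] [ 0.17  0.26 -0.18] 0
```

View pics/f.png

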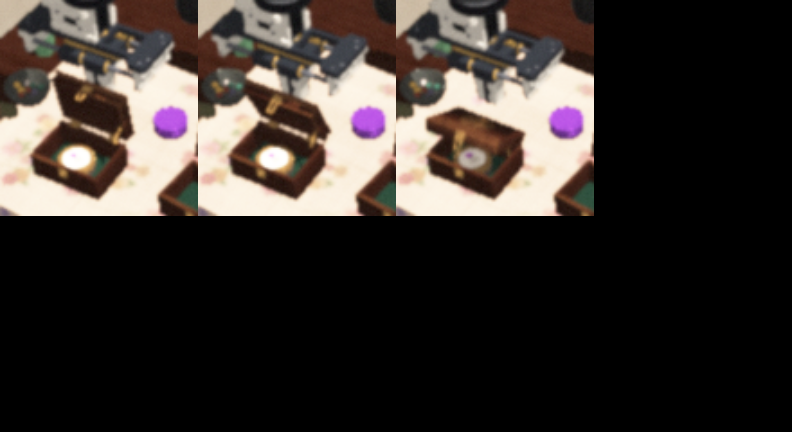

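The lid went past upright and is falling on its own, clear of the finger, which has stayed behind it. I'll back off, let it settle and check.

Run:
```python
from h import *
bot.pause(0.6)
bot.line_to((545,220,130),100)
bot.line_to((553,221,170),100)
bot.pause(0.6)
s=bot.read_state();print(s["t"],s["tcp_pos"],s["contact_force"])
a=bot.camera("scene")[:,:,::-1];b=bot.camera("top")[:,:,::-1]
cv2.imwrite("pics/g_scene.png",a);cv2.imwrite("pics/g_top.png",b)
A=cv2.resize(a[125:240,195:355],(640,460),interpolation=cv2.INTER_CUBIC)
cv2.imwrite("pics/g_s.png",A);cv2.imwrite("pics/g_t.png",cv2.resize(b[150:250,200:360],None,fx=4,fy=4,interpolation=cv2.INTER_CUBIC))
```

```text
10.9167 [552.96202332 220.96073493 169.89109421] [ 0.30494971 -0.21628345  0.12149061]
```

View pics/g_s.png

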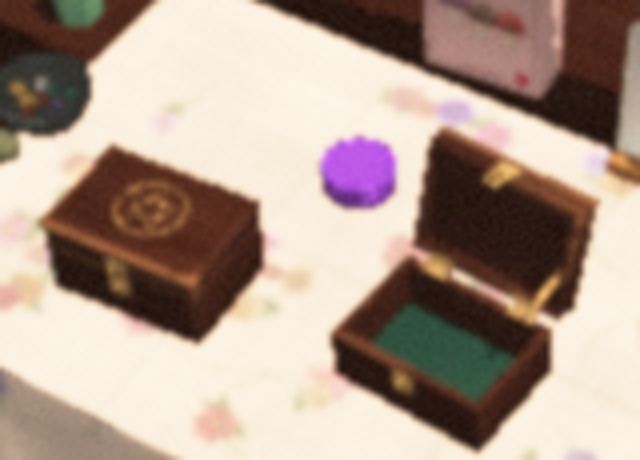

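View pics/g_t.png

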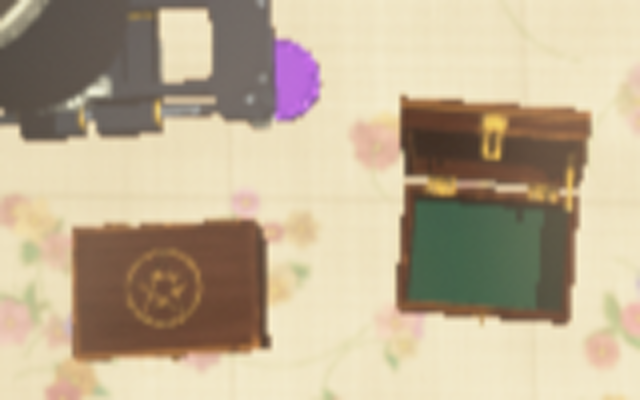

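The left lid is fully shut at scene-crop (155,210). Its front-right foot is at scene pixel (245,210), against (244,211) before, so the box hasn't moved. The spare box is still open and empty, and the arm is clear.

```bash
python3 -c "
from plant import bot
bot.close_job()"
```

```text
the job is handed in; nothing more can be done
```

I shut the left box, the one holding the cream and gold salve tin, and handed the job in at about 11 s of robot time. With the gripper closed, I pushed its lid forward from behind, past upright. I stopped at about 498 mm in x, and the lid fell shut on its own, clear of the fingers.

**Last checks:** These used the scene and top pictures.
- **Packed box:** the lid is fully shut, and the box's front foot is within about 1 px of where it was before.
- **Tin:** it was still in the box in the last picture before the lid closed; it can't be seen now.
- **Spare box:** it is still open and empty, and the purple disc was left alone.
- **Arm:** it is clear of everything. The forces I read between moves never passed about 1 N.

**One disagreement:** the fitted box outline was up to about 4 px off at the body's front edge. The lid, which is what I pushed on, began to move where predicted.

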